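Find and lock the high spot of a rotor ring on a truing stand

TASK

Take the black crank handle of the truing stand lightly and turn the rotor slowly, by feel, until the hidden high spot of the ring stands right at the gauge's roller; stop it there and let go of the handle. Then swing the red-knobbed brake lever all the way over towards the rotor to lock it. Do not touch the gauge, and leave the other things on the bench where they are.

Things in the scene. Friction and masses are not known exactly. Their poses are not given: they have to be found in the camera images.
- stand: Grey truing stand fixed to the bench: round foot 190 mm across, a bar along its +x to the white gauge and a short bar along its -y to the brake lever. Origin under the spindle at bench height; z, up, is the spindle axis.
- rotor: Blue round faceplate, 176 mm across, top 63 mm over the bench, steel centre nut up to 71 mm. Turns many times either way about the upright spindle; bearing drag 0.55 N m (6 to 9 N at the handle), so it stays where left. Origin on the axis at bench height; the handle lies along its +x. Under it an aluminium ring is clamped, with its high spot at an unknown angle to the handle.
- spindle (a point): Centre of the faceplate's top face. The ring below (radius 75 mm) is round but for one smooth hump 4 mm high, reaching 0.28 rad to each side of its top; it starts at least 0.8 rad from the roller. As it passes the roller, the handle needs 3 to 6 N more than plain drag on the way up and 3 to 6 N less on the way down. Best felt once each way: the top lies half-way.
- handle_grip (a point): Middle of the black upright crank handle: a round grip 18 mm across, from 69 to 110 mm over the bench (this point at 90 mm), spinning freely on its pin 60 mm from the spindle axis. Can be gripped from above in any direction and led round in a circle without turning the gripper. Grip lightly, 20 to 30 N: all finger contact forces on the rotor together must stay under 90 N.
- gauge: White block 62x60x34 mm, top at 57 mm, centre 168 mm from the spindle along the stand's +x; origin as the stand's. A sprung feeler with a brass roller 28 mm across bears on the ring from the stand's +x side, with 2 N on the round part and 27 N at the very top. The red needle of the dial on top turns clockwise seen from above as it is pressed, 1 rad in all. Not to be touched.
- lever (a joint): Brake lever angle: 0 = off, leaning away from the rotor by 0.65 rad; 1.0 = fully over towards the rotor (end stop), when a sprung shoe presses on the faceplate's edge. Pivot at stand x = 0, y = -145 mm, 50 mm up, axis along the stand's x. Stays where it is left; 4 to 8 N at the knob move it.
- lever_knob (a point): Centre of the red ball knob, 19 mm across, on the 10 mm thick lever, 70 mm from the pivot and 106 to 120 mm over the bench; 187 mm from the spindle along the stand's -y at angle 0, 121 mm at 1.0. Free room on its far side to push it with closed fingers.
- petri_mid (a point): Middle of a loose clear dish, 64 mm across, 16 mm high. Leave alone.
- timer_mid (a point): Middle of a loose white bench timer, 66 x 62 x 18 mm. Leave alone.
- vial_b_mid (a point): Middle of a loose black-capped vial, 23 mm across, 54 mm high. Leave alone.
- vial_d_mid (a point): Middle of a loose red-capped vial, 23 mm across, 54 mm high. Leave alone.
- dropper_mid (a point): Middle of a loose amber dropper bottle, 31 mm across, 91 mm high. Leave alone.
- forceps: Loose steel forceps, 118 mm long, lying flat, 8 mm high; origin under the middle. Leave alone.

How it is judged:
On the way, in this order (a step that is already met when the one before it is completed fails the run):
1. the rotor stands still with the top of the high spot at the roller (feeler pressed with at least 23 of its 27 N, within about 0.12 rad of the top), the handle let go and the brake still off (contact force between rotor and gauge above 23 N and angular speed of rotor below 0.05 rad/s and contact force between the fingers and rotor below 0.1 N and value of joint lever below 0.3 rad), for 0.3 s.
2. the brake lever is swung over (value of joint lever above 0.85 rad), for 0.2 s.
At the end, for the whole second after the job is handed in: The rotor is at rest with the top of its high spot at the roller (feeler pressed with at least 23 of its 27 N, within about 0.12 rad), and the brake lever is over (at least 0.85 of 1.0 rad) (contact force between rotor and gauge above 23 N and angular speed of rotor below 0.05 rad/s and value of joint lever above 0.85 rad); the robot touches nothing.
It fails at once if the rotor is spun faster than 2.5 rad/s (angular speed of rotor above 2.5 rad/s).
It fails at once if the crank is gripped or forced hard (fingers on the rotor with over 90 N in all) (contact force between the fingers and rotor above 90 N).
It fails at once if the gauge or its feeler is touched (contact force between any of the fingers, the arm and gauge above 1 N).
It fails at once if a bystander is moved by more than 20 mm (distance of any of petri_mid, timer_mid, vial_b_mid, vial_d_mid, dropper_mid, forceps from where it was at the start of the episode above 0.02 m).
It also fails if it takes over 72 s, if anything falls off the work surface, if the arm or the gripper's body presses on something with over 40 N, if the wrist force passes 120 N, or if a joint passes its speed limit or range.

ROBOT

A 7-joint arm with a two-finger parallel gripper is mounted at the origin on the work surface; the furniture and walls round the work are solid. World frame = base frame: x ahead of the robot, y to its left, z up, the work surface at z = 0. Lengths are in m, angles in rad, forces in N, time in s.
With the tool pointing down it reaches from about 0.35 to 0.9 m from the base axis. Payload 7.2 kg.
Tool frame: the origin (TCP) lies midway between the tips of the shut fingers; the grasp point (between the pads) lies env.grip_depth behind it (env.grip_depth is the distance from the TCP to the grasp point, in m); z points along the fingers, y is the direction in which the jaws open and shut (so a half turn about z gives the same grasp; the last joint's range is limited). The gripper opens to 85 mm and grips with 20 to 120 N. Pads are 22 mm wide; open, the fingers measure 114 mm over their backs; the gripper's body (76 mm by 85 mm) begins 54 mm behind the grasp point. The pads swing forward as they close: fully open they stand 13 mm farther back than shut.
Start: joints at [1.044, 0.411, -0.013, 1.596, 0.006, 1.134, -0.082], TCP at [0.277, -0.56, 0.231] pointing down, gripper open.
Joint ranges: [-2.95, 2.95], [-0.29, 1.99], [-1.47, 1.44], [0.14, 2.54], [-1.03, 4.17], [0.13, 1.85], [-2.86, 2.86]. Speed limits (rad/s): [2.39, 2.39, 3.01, 3.01, 3.14, 3.14, 3.14].

INTERFACE

Orientations are given as a rotation vector (axis times angle).
In Python, from plant import env, snapshot gives the robot as it stands.
- The arm moves only by the tool move_arm, never from a script. Its argument "series" is a list of rows, each an object with "travel": the shift along the tool's x, y, z in cm, a list of three; "delta_rot": the turn, a rotation vector about the tool's x, y, z in rad, a list of three; "jaw": the gripper's target within -1 to 1 (shut at 1, half-way at 0, fully open at -1). A call has 1 to 20 rows; each row shifts and turns the pose as measured when the row begins, along the tool's axes as they then stand; what a row does not reach is not made up. A row lasts 1/10 s, in which the tool goes at most 50 mm and 8.59 degrees, less where a joint would pass 70% of its speed; a pose out of reach is approached as far as the arm can. A call with a gripper value outside its range is refused whole. The fingers move at their own pace and stop on an object; "grip_force" is the grip in N (left out, the last holds). Time passes only in rows, so rows that do not move let the fingers close. It gives the time, the measured TCP pose, the force and the opening at its end, in the units of the state.
- env.sense(): the state, without advancing time (a new reading comes with each control period).
- snapshot(name): name is "scene" or "top"; returns a dict with "img" (400x640x3 uint8, red, green, blue), "z_map" (400x640 float32, m along the optical axis (not along the pixel's ray), 0 where there is no reading), "intrinsics" (3x3 intrinsics, pixels), "origin" and "orientation" of the camera in the world. Camera axes: x right, y down, z forward; pixel columns grow to the right and rows downward; lengths in m; the calibration is good to about 2 mm. A picture is of the moment at which its call begins.
- env.sign_off(): hands the job in, once; it reports no verdict.
The state is a dict: "clock": time; "joint_positions": joint angles; "qvel": joint speeds; "joint_efforts": joint torques, N m; "tool_pos": TCP position; "orientation": TCP orientation; "wrist_force": force on the tool from outside, world axes, zero at the start; "moment": the same for the moment, N m; "gripper_width": finger opening in m.
Only numpy, scipy, OpenCV 4.12 (cv2) and the standard library are available. Lean on these libraries where they do the work, as an engineer would, in place of code of your own. Each camera call takes 0.05 s, during which the arm holds its last target.

## Working session

There is one attempt and no reset: what is moved stays moved. The work goes in short steps, Python scripts to look and compute and a tool call to move; the robot and the scene stay as the last step left them, time stands still between calls to the robot, and variables do not carry over. Pictures are saved under pics/ and viewed, and the job is handed in when it is done.

Besides the shell and the picture viewer there is one more tool, called after "Emit:" as name(argument=value, ...), one argument or row to a line, values as JSON. move_arm: Moves the arm, as the interface text tells. Its arguments: {"type":"object","properties":{"series":{"type":"array"},"grip_force":{"type":"number"}},"required":["series"]}

```bash
ls; mkdir -p pics
python3 - <<'E'
from plant import env, snapshot
import cv2,numpy as np
print(env.sense(), env.grip_depth)
for n in ("scene","top"):
    s=snapshot(n); cv2.imwrite(f"pics/{n}0.png",s["img"][:,:,::-1]); np.savez(f"{n}0.npz",**s)
    print(n,s["intrinsics"],s["origin"],s["orientation"])
E
```

```text
pics
{'clock': 0.0, 'joint_positions': array([ 1.04376256,  0.41191482, -0.01270531,  1.5970538 ,  0.00557908,
        1.13430118, -0.08220188]), 'qvel': array([ 0.00182681, -0.0001334 , -0.00183155, -0.0002709 , -0.00093656,
       -0.00051206,  0.00082659]), 'joint_efforts': array([ 2.12155737e-04, -6.00619340e+01,  6.82331901e-01, -2.99402028e+01,
        1.37384029e-02,  1.07828225e-02,  1.25631934e-05]), 'tool_pos': array([ 0.27655606, -0.55992268,  0.23043982]), 'orientation': array([-3.05774565e+00, -7.14082910e-01,  7.38524187e-04]), 'wrist_force': array([-0.1258689 , -0.13178556, -0.36254488]), 'moment': array([-0.00939082,  0.01219112,  0.00272355]), 'gripper_width': 0.08552211117170345} 0.0187
scene [[446.70946583   0.         313.27111026]
 [  0.         446.70946583 197.85483902]
 [  0.           0.           1.        ]] [-0.27142886 -0.90831161  0.70389183] [-1.96895116  0.7256316  -0.40929899]
top [[514.025922     0.         316.31430864]
 [  0.         514.025922   194.49937303]
 [  0.           0.           1.        ]] [ 0.29176108 -0.04436679  1.46856198] [-2.18283027  2.17013515 -0.13889579]
```

View pics/scene0.png

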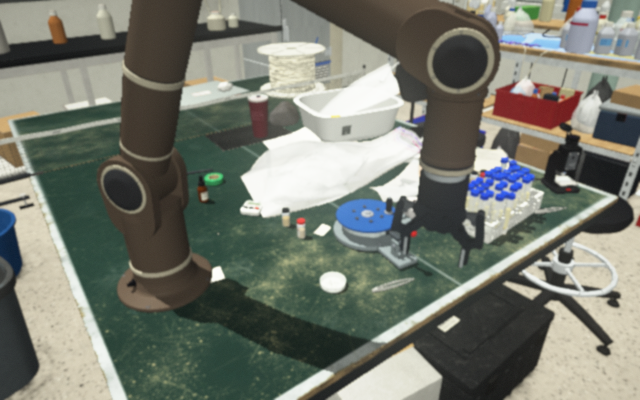

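View pics/top0.png

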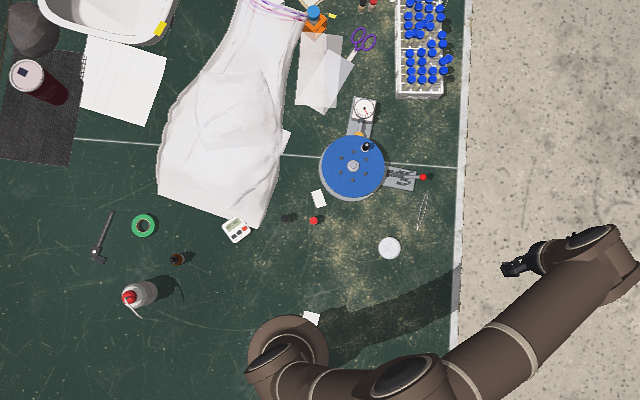

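The top view shows the rotor at about (353,166), the handle cap at (366,147), the gauge dial at (363,110) and the red knob at (423,176). I'll zoom in and convert these to world positions.

```bash
cat > h.py <<'E'
import numpy as np,cv2
from scipy.spatial.transform import Rotation as R
from plant import env, snapshot
def pts(s):
    K=s["intrinsics"];z=s["z_map"];v,u=np.mgrid[0:z.shape[0],0:z.shape[1]]
    P=np.stack([(u-K[0,2])/K[0,0]*z,(v-K[1,2])/K[1,1]*z,z],-1)
    o=np.array(s["orientation"]);M=R.from_rotvec(o).as_matrix()
    return P@M.T+s["origin"]
def ray(s,u,v,h):
    K=s["intrinsics"];M=R.from_rotvec(s["orientation"]).as_matrix()
    d=M@np.array([(u-K[0,2])/K[0,0],(v-K[1,2])/K[1,1],1]);o=np.array(s["origin"])
    return o+d*(h-o[2])/d[2]
E
python3 - <<'E'
from h import *
s=dict(np.load("top0.npz"));P=pts(s);im=s["img"].astype(int)
c=cv2.resize(s["img"][80:230,290:450,::-1],None,fx=5,fy=5,interpolation=cv2.INTER_CUBIC);cv2.imwrite("pics/crop0.png",c)
r,g,b=im[...,0],im[...,1],im[...,2]
X=P[...,0];Y=P[...,1];Z=P[...,2]
print(P[166,340],P[147,366],P[110,363],P[176,423])
m=(b>r+60)&(abs(Z-.063)<.012); m[:, :310]=0; m[:,400:]=0;m[:125]=0;m[210:]=0
cs,_=cv2.findContours(m.astype('uint8'),0,1);k=max(cs,key=cv2.contourArea)
e=cv2.fitEllipse(cv2.convexHull(k));print(e,np.median(Z[m]),ray(s,*e[0],.063))
def blob(m):
    n,l,st,ce=cv2.connectedComponentsWithStats(m.astype('uint8'))
    return [(st[i],ce[i].round(1)) for i in range(1,n) if st[i,4]>8]
sub=np.zeros_like(m);sub[80:230,290:450]=1
for nm,mm in (("red",(r>150)&(g<80)&(b<80)&sub),("dark",(im.max(-1)<60)&sub&(Z>.08)),("white",(im.min(-1)>170)&sub&(Z>.04))):
    for t in blob(mm): print(nm,t)
E
```

```text
[ 0.52161832 -0.13866503  0.06518518] [ 0.56689854 -0.20589802  0.1083968 ] [ 0.68326909 -0.20418888  0.05641715] [ 0.48881354 -0.3581649   0.11112088]
((352.748046875, 165.84898376464844), (62.141902923583984, 62.91865539550781), 112.81257629394531) 0.06324254113295691 [ 0.52268873 -0.17418296  0.063     ]
red (array([420, 174,   6,   6,  32], dtype=int32), array([422.5, 176.5]))
red (array([310, 217,   8,   7,  44], dtype=int32), array([313.3, 220.1]))
dark (array([363, 142,   7,   8,  31], dtype=int32), array([365.5, 146.1]))
white (array([398,  80,  46,  14, 184], dtype=int32), array([418.5,  89.5]))
white (array([352,  97,  24,  24, 347], dtype=int32), array([363.3, 108.3]))
white (array([359, 123,   3,   9,  16], dtype=int32), array([359.7, 126.6]))
white (array([361, 147,   7,   5,   9], dtype=int32), array([363.4, 149.8]))
white (array([348, 160,  11,  11,  88], dtype=int32), array([352.8, 165.2]))
white (array([401, 169,   9,   3,  12], dtype=int32), array([405. , 170.2]))
white (array([399, 181,   8,   2,  10], dtype=int32), array([402.7, 181.4]))
```

View pics/crop0.png

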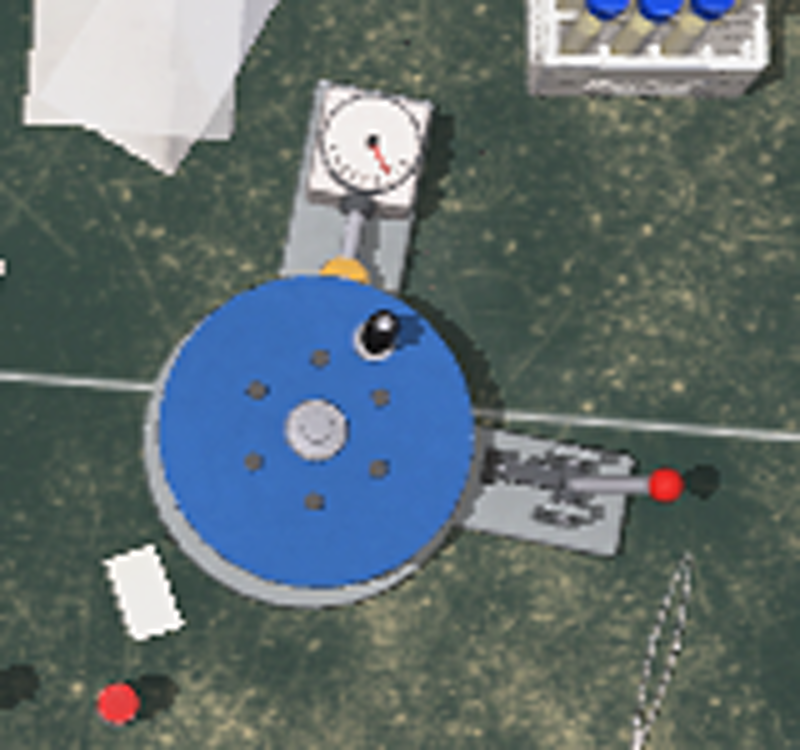

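The crop shows the handle leaning right because of parallax, with the brass roller at the top. The dial needle is at about (380,155) and the lever is off to the right.

Run:
```python
from h import *
s=dict(np.load("top0.npz"))
c=ray(s,352.75,165.85,.063)
nut=ray(s,290+316/5,80+430/5,.071)
hd=ray(s,290+382/5,80+325/5,.108); hb=ray(s,290+376/5,80+343/5,.066)
g=ray(s,290+373/5,80+142/5,.057); k=ray(s,290+664.5/5,80+485/5,.110)
for n,p in dict(c=c,nut=nut,hd=hd,hb=hb,g=g,k=k).items():
    d=p-c;print(n,p.round(4),np.hypot(d[0],d[1]).round(4),np.arctan2(d[1],d[0]).round(3))
S=env.sense();M=R.from_rotvec(S["orientation"]).as_matrix();print(M.round(3))
s2=dict(np.load("scene0.npz"));P=pts(s2)
cv2.imwrite("pics/crop1.png",cv2.resize(s2["img"][150:310,270:510,::-1],None,fx=3.3,fy=3.3,interpolation=cv2.INTER_CUBIC))
```

```text
c [ 0.5227 -0.1742  0.063 ] 0.0 0.0
nut [ 0.521  -0.1747  0.071 ] 0.0018 -2.858
hd [ 0.5725 -0.2071  0.108 ] 0.0597 -0.584
hb [ 0.5709 -0.2087  0.066 ] 0.0593 -0.621
g [ 0.6878 -0.2087  0.057 ] 0.1686 -0.206
k [ 0.4863 -0.3581  0.11  ] 0.1875 -1.766
[[ 0.897  0.443 -0.001]
 [ 0.443 -0.897  0.001]
 [-0.    -0.001 -1.   ]]
```

View pics/crop1.png

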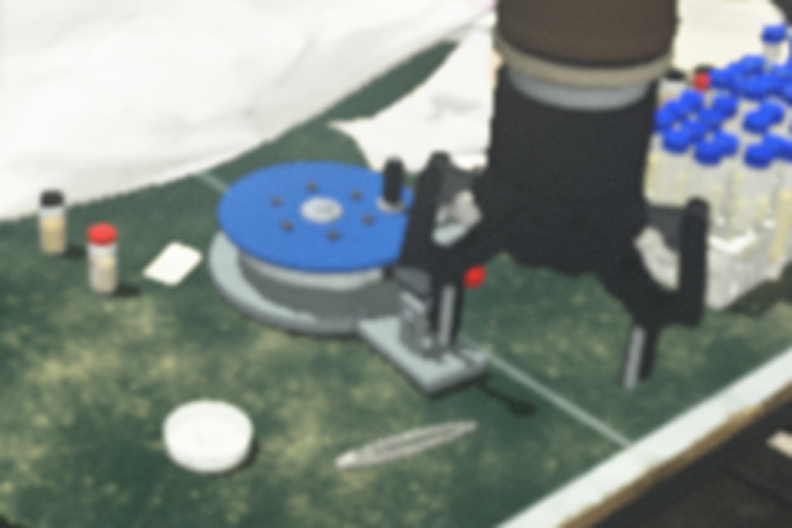

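Emit:
move_arm(
  series=[
    {"travel": [3.5,-1.5,0],"delta_rot": [0,0,0],"jaw": -1},
    {"travel": [3.5,-1.5,0],"delta_rot": [0,0,0],"jaw": -1},
    {"travel": [3.5,-1.5,0],"delta_rot": [0,0,0],"jaw": -1},
    {"travel": [3.5,-1.5,0],"delta_rot": [0,0,0],"jaw": -1},
    {"travel": [3.5,-1.5,0],"delta_rot": [0,0,0],"jaw": -1},
    {"travel": [3.5,-1.5,0],"delta_rot": [0,0,0],"jaw": -1},
    {"travel": [3.5,-1.5,0],"delta_rot": [0,0,0],"jaw": -1},
    {"travel": [3.5,-1.5,0],"delta_rot": [0,0,0],"jaw": -1},
    {"travel": [3.5,-1.5,0],"delta_rot": [0,0,0],"jaw": -1},
    {"travel": [3.5,-1.5,0],"delta_rot": [0,0,0],"jaw": -1},
    {"travel": [0,0,0],"delta_rot": [0,0,0],"jaw": -1},
  ],
  grip_force=25,
)

```text
clock: 1.2
tool_pos: [0.5298, -0.2595, 0.2249]
orientation: [-3.053, -0.704, 0.01]
wrist_force: [-0.3, 1.4, -0.1]
gripper_width: 0.0854
```

```bash
cat >> h.py <<'E'
def to(x,y,z,q=False):
    S=env.sense();M=R.from_rotvec(S["orientation"]).as_matrix()
    Rt=np.array([[np.cos(.459),np.sin(.459),0],[np.sin(.459),-np.cos(.459),0],[0,0,-1.]])
    print("t",round(S["clock"],2),"pos",S["tool_pos"].round(4),"travel cm",(M.T@(np.array([x,y,z])-S["tool_pos"])*100).round(2),"rot",R.from_matrix(M.T@Rt).as_rotvec().round(3),"F",S["wrist_force"].round(2),"w",S["gripper_width"].round(4))
E
python3 - <<'E'
from h import *
to(.572,-.208,.15)
s=snapshot("top"); cv2.imwrite("pics/t1.png",s["img"][:,:,::-1])
E
```

```text
Traceback (most recent call last):
  File "h.py", line 16, in to
    print("t",round(S["clock"],2),"pos",S["tool_pos"].round(4),"travel cm",(M.T@(np.array([x,y,z])-S["tool_pos"])*100).round(2),"rot",R.from_matrix(M.T@Rt).as_rotvec().round(3),"F",S["wrist_force"].round(2),"w",S["gripper_width"].round(4))
                                                                                                                                                                                                                   ^^^^^^^^^^^^^^^^^^^^^^^^
AttributeError: 'float' object has no attribute 'round'
```

```bash
sed -i 's/S\["gripper_width"\].round(4)/round(S["gripper_width"],4)/' h.py
python3 - <<'E'
from h import *
to(.572,-.208,.15)
s=snapshot("top"); cv2.imwrite("pics/t1.png",s["img"][:,:,::-1])
s=snapshot("scene"); cv2.imwrite("pics/s1.png",s["img"][:,:,::-1])
E
```

```text
t 1.2 pos [ 0.5298 -0.2595  0.2249] travel cm [ 6.08 -2.71  7.49] rot [-0.009  0.004 -0.006] F [-0.31  1.37 -0.09] w 0.0854
```

View pics/t1.png

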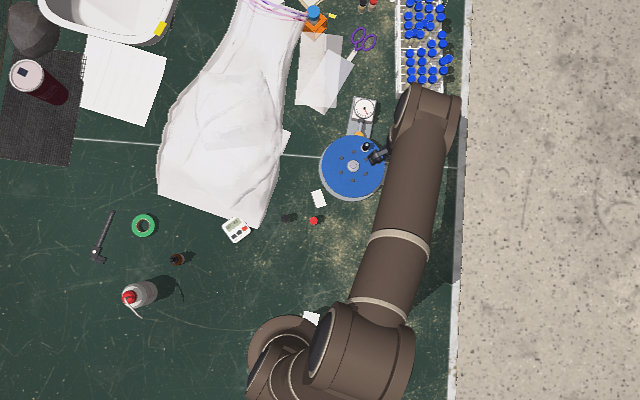

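View pics/s1.png

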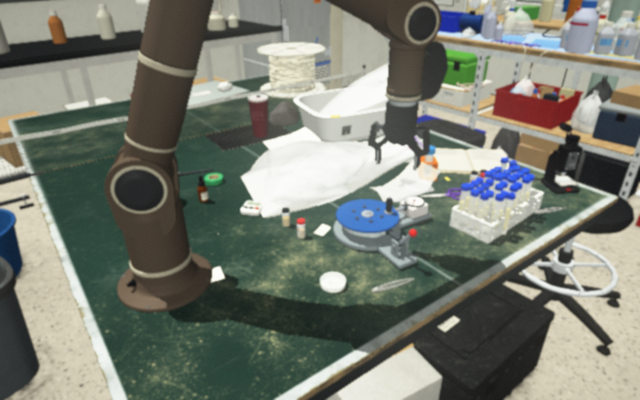

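The dial is visible at (364,109) from the top now. The forearm will likely hide it once the gripper is over the handle. I'll move above the handle.

Emit:
move_arm(
  series=[
    {"travel": [2.0,-0.9,1.0],"delta_rot": [-0.009,0.004,-0.006],"jaw": -1},
    {"travel": [2.0,-0.9,2.0],"delta_rot": [0,0,0],"jaw": -1},
    {"travel": [1.6,-0.7,2.0],"delta_rot": [0,0,0],"jaw": -1},
    {"travel": [0.3,-0.1,2.0],"delta_rot": [0,0,0],"jaw": -1},
    {"travel": [0,0,0],"delta_rot": [0,0,0],"jaw": -1},
  ],
)

```text
clock: 1.8
tool_pos: [0.5647, -0.2236, 0.1523]
orientation: [3.059, 0.687, -0.009]
wrist_force: [-0.7, 0.2, -0.5]
gripper_width: 0.0854
```

Run:
```python
from h import *
to(.572,-.208,.078)
s=snapshot("top"); cv2.imwrite("pics/t2.png",cv2.resize(s["img"][60:260,260:500,::-1],None,fx=3,fy=3))
s=snapshot("scene"); cv2.imwrite("pics/s2.png",cv2.resize(s["img"][120:280,300:500,::-1],None,fx=3.5,fy=3.5))
```

```text
t 1.8 pos [ 0.5647 -0.2236  0.1523] travel cm [ 1.38 -1.13  7.41] rot [ 0.005  0.007 -0.017] F [-0.72  0.24 -0.52] w 0.0854
```

View pics/t2.png

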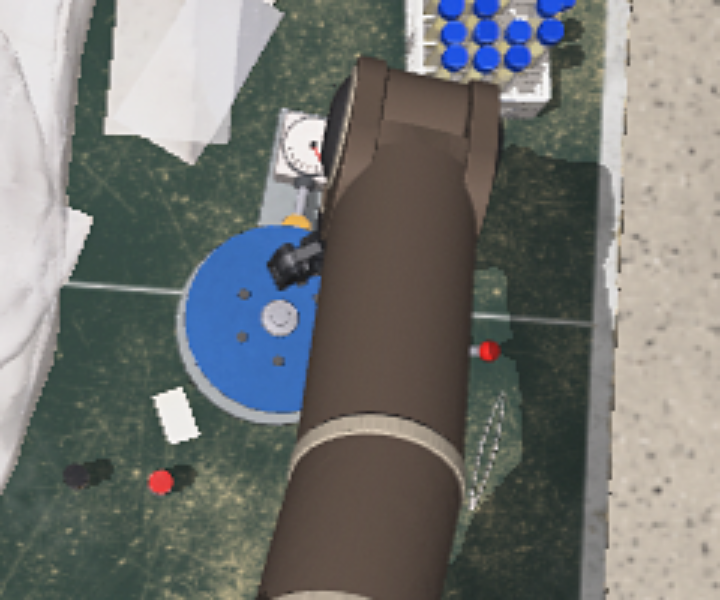

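View pics/s2.png

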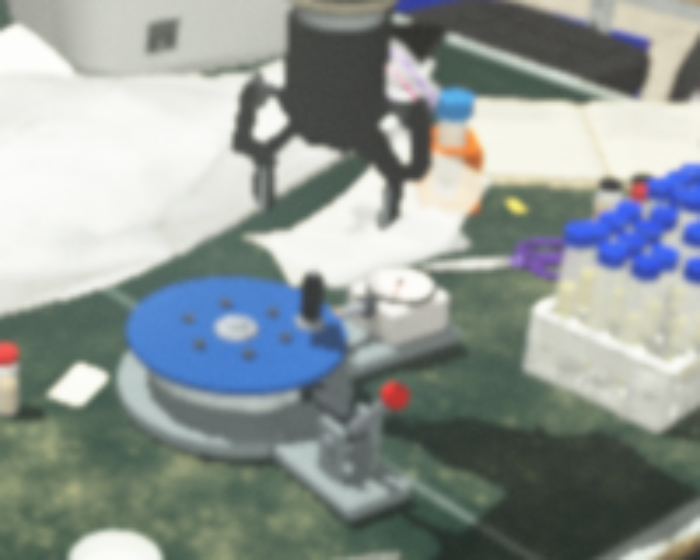

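The scene view shows the handle at (312,297) and the dial at (405,285), with the dial unobstructed. I'll finish the sideways shift, then go down.

Emit:
move_arm(
  series=[
    {"travel": [1.4,-1.1,0],"delta_rot": [0,0,-0.015],"jaw": -1},
    {"travel": [0.4,-0.3,0.5],"delta_rot": [0,0,0],"jaw": -1},
    {"travel": [0,0,0],"delta_rot": [0,0,0],"jaw": -1},
  ],
)

```text
clock: 2.2
tool_pos: [0.5777, -0.2051, 0.1529]
orientation: [3.05, 0.704, 0.002]
wrist_force: [-0.1, -0.1, -0.4]
gripper_width: 0.0855
```

Run:
```python
from h import *
to(.572,-.208,.078)
```

```text
t 2.2 pos [ 0.5777 -0.2051  0.1529] travel cm [-0.63 -0.07  7.49] rot [ 0.011  0.001 -0.005] F [-0.12 -0.15 -0.45] w 0.0855
```

Emit:
move_arm(
  series=[
    {"travel": [-0.6,0,0.8],"delta_rot": [0.01,0,0],"jaw": -1},
    {"travel": [0,0,1.6],"delta_rot": [0,0,0],"jaw": -1},
    {"travel": [0,0,1.6],"delta_rot": [0,0,0],"jaw": -1},
    {"travel": [0,0,1.6],"delta_rot": [0,0,0],"jaw": -1},
    {"travel": [0,0,0.8],"delta_rot": [0,0,0],"jaw": -1},
    {"travel": [0,0,0],"delta_rot": [0,0,0],"jaw": -1},
  ],
)

```text
clock: 2.8
tool_pos: [0.5705, -0.2109, 0.0871]
orientation: [3.059, 0.704, -0.001]
wrist_force: [-0.6, 0.3, 0.2]
gripper_width: 0.085
```

Run:
```python
from h import *
to(.572,-.208,.078)
s=snapshot("scene"); cv2.imwrite("pics/s3.png",cv2.resize(s["img"][150:260,320:460,::-1],None,fx=5,fy=5,interpolation=cv2.INTER_CUBIC))
```

```text
t 2.8 pos [ 0.5705 -0.2109  0.0871] travel cm [ 0.26 -0.2   0.91] rot [ 0.002  0.001 -0.007] F [-0.58  0.29  0.25] w 0.085
```

View pics/s3.png

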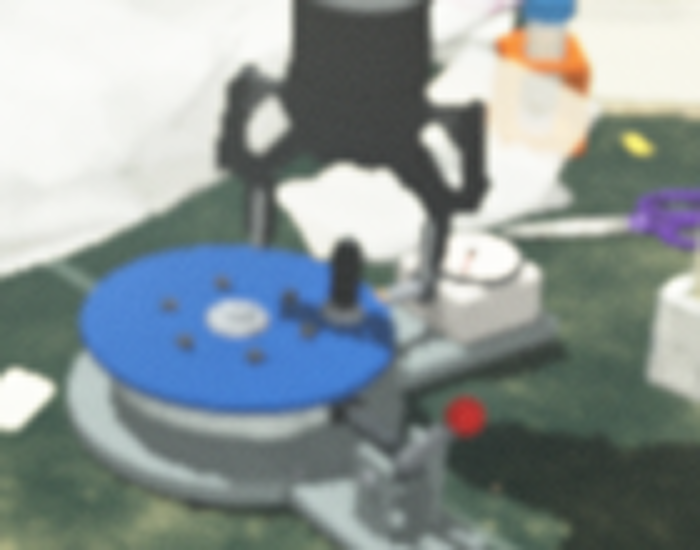

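The handle stands between the open fingers. Lowering and closing lightly.

Emit:
move_arm(
  series=[
    {"travel": [0.25,-0.2,0.6],"delta_rot": [0,0,0],"jaw": -1},
    {"travel": [0,0,0.2],"delta_rot": [0,0,0],"jaw": -0.3},
    {"travel": [0,0,0],"delta_rot": [0,0,0],"jaw": 0.2},
    {"travel": [0,0,0],"delta_rot": [0,0,0],"jaw": 0.4},
    {"travel": [0,0,0],"delta_rot": [0,0,0],"jaw": 0.6},
    {"travel": [0,0,0],"delta_rot": [0,0,0],"jaw": 1},
    {"travel": [0,0,0],"delta_rot": [0,0,0],"jaw": 1},
    {"travel": [0,0,0],"delta_rot": [0,0,0],"jaw": 1},
  ],
  grip_force=25,
)

```text
clock: 3.65
tool_pos: [0.5745, -0.2094, 0.0819]
orientation: [3.056, 0.702, 0.008]
wrist_force: [1.2, -0.3, 0.2]
gripper_width: 0.0167
```

```bash
cat > lk.py <<'E'
from h import *
import sys
def look(n):
    s=snapshot("scene"); np.savez(f"{n}.npz",**s); cv2.imwrite(f"pics/{n}.png",cv2.resize(s["img"][150:260,320:460,::-1],None,fx=5,fy=5,interpolation=cv2.INTER_CUBIC))
E
python3 - <<'E'
from lk import *
to(.572,-.208,.08); look("s4")
E
```

```text
t 3.65 pos [ 0.5745 -0.2094  0.0819] travel cm [-0.17 -0.23  0.19] rot [ 0.007 -0.003 -0.008] F [ 1.19 -0.31  0.16] w 0.0167
```

View pics/s4.png

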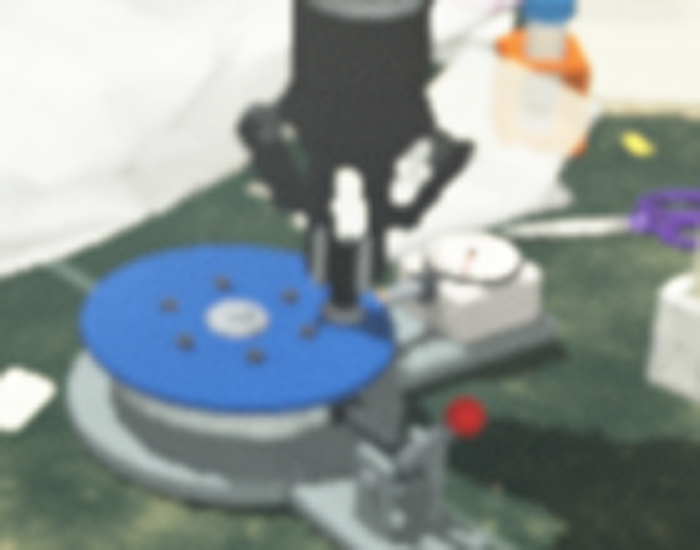

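```bash
cat >> lk.py <<'E'
C=np.array([.5222,-.1744])
def plan(sg,n=5,da=.05,snap=None,zt=.08,rt=.06):
    S=env.sense();M=R.from_rotvec(S["orientation"]).as_matrix();p=S["tool_pos"]
    d=p[:2]-C;th=np.arctan2(d[1],d[0]);r=np.hypot(*d)
    F=S["wrist_force"];ft=-np.sin(th)*F[0]+np.cos(th)*F[1];fr=np.cos(th)*F[0]+np.sin(th)*F[1]
    rows=[]
    q=p.copy()
    for i in range(n):
        a=th+sg*da*(i+1);rr=r+(rt-r)*(i+1)/n
        t=np.array([*(C+rr*np.array([np.cos(a),np.sin(a)])),p[2]+(zt-p[2])*(i+1)/n])
        rows.append((M.T@(t-q)*100).round(2).tolist());q=t
    Rt=np.array([[np.cos(.459),np.sin(.459),0],[np.sin(.459),-np.cos(.459),0],[0,0,-1.]])
    print(f"t {S['clock']:.2f} th {th:.3f} rel {th+.2:.3f} r {r:.4f} z {p[2]:.4f} Ft {ft:.2f} Fr {fr:.2f} Fz {F[2]:.1f} w {S['gripper_width']:.4f}")
    print(rows,"rot",R.from_matrix(M.T@Rt).as_rotvec().round(3))
    open("log.txt","a").write(f"{S['clock']:.2f} {p.tolist()} {F.tolist()} {S['moment'].tolist()}\n")
    if snap: look(snap);
E
python3 -c "
from lk import *
plan(1)"
```

```text
t 3.70 th -0.590 rel -0.390 r 0.0629 z 0.0819 Ft -0.40 Fr 0.62 Fz -1.9 w 0.0169
[[0.24, -0.21, 0.04], [0.22, -0.22, 0.04], [0.21, -0.23, 0.04], [0.19, -0.24, 0.04], [0.18, -0.25, 0.04]] rot [ 0.007 -0.003 -0.008]
```

Emit:
move_arm(
  series=[
    {"travel": [0.25,-0.2,0],"delta_rot": [0.007,-0.003,-0.008],"jaw": 1},
    {"travel": [0.24,-0.2,0],"delta_rot": [0,0,0],"jaw": 1},
    {"travel": [0.22,-0.21,0],"delta_rot": [0,0,0],"jaw": 1},
    {"travel": [0.21,-0.22,0],"delta_rot": [0,0,0],"jaw": 1},
    {"travel": [0.2,-0.24,0],"delta_rot": [0,0,0],"jaw": 1},
  ],
)

```text
clock: 4.2
tool_pos: [0.5746, -0.2089, 0.0819]
orientation: [3.05, 0.699, -0.016]
wrist_force: [-0.2, -8.4, -1.5]
gripper_width: 0.0169
```

```bash
python3 -c "
from lk import *
plan(1)"
```

```text
t 4.20 th -0.582 rel -0.382 r 0.0628 z 0.0819 Ft -7.13 Fr 4.41 Fz -1.5 w 0.0169
[[0.24, -0.21, 0.03], [0.22, -0.22, 0.03], [0.21, -0.23, 0.03], [0.19, -0.24, 0.03], [0.18, -0.25, 0.03]] rot [ 0.009  0.013 -0.009]
```

```bash
cat >> lk.py <<'E'
def plan2(sg,n=6,s=.5,pr=.03,snap=None,rt=None,zt=.08):
    S=env.sense();M=R.from_rotvec(S["orientation"]).as_matrix();p=S["tool_pos"]
    d=p[:2]-C;th=np.arctan2(d[1],d[0]);r=np.hypot(*d)
    F=S["wrist_force"];ft=-np.sin(th)*F[0]+np.cos(th)*F[1];fr=np.cos(th)*F[0]+np.sin(th)*F[1]
    Rt=np.array([[np.cos(.459),np.sin(.459),0],[np.sin(.459),-np.cos(.459),0],[0,0,-1.]])
    rows=[]
    for i in range(n):
        a=th+sg*(pr*i+.02)
        t=sg*s*np.array([-np.sin(a),np.cos(a),0])
        if rt: t+= np.clip((rt-r)*100,-.1,.1)*np.array([np.cos(a),np.sin(a),0])
        rows.append((Rt.T@t).round(2).tolist()[:2])
    print(f"t {S['clock']:.2f} p {p.round(4)} th {th:.3f} rel {th+.2:.3f} r {r:.4f} Ft {ft:.2f} Fr {fr:.2f} Fz {F[2]:.1f} w {S['gripper_width']:.4f} v {np.abs(S['qvel']).max():.3f}")
    print(rows,"rot",R.from_matrix(M.T@Rt).as_rotvec().round(3), 'dz',round((p[2]-zt)*100,2))
    open("log.txt","a").write(f"{S['clock']:.2f} {p.tolist()} {F.tolist()} {S['moment'].tolist()}\n")
    if snap: look(snap)
E
python3 -c "
from lk import *
plan2(1)"
```

```text
t 4.20 p [ 0.5746 -0.2089  0.0819] th -0.582 rel -0.382 r 0.0628 Ft -7.13 Fr 4.41 Fz -1.5 w 0.0169 v 0.054
[[0.43, -0.26], [0.42, -0.27], [0.41, -0.29], [0.4, -0.3], [0.39, -0.31], [0.38, -0.32]] rot [ 0.009  0.013 -0.009] dz 0.19
```

Emit:
move_arm(
  series=[
    {"travel": [0.43,-0.26,0],"delta_rot": [0.009,0.013,-0.009],"jaw": 1},
    {"travel": [0.42,-0.27,0],"delta_rot": [0,0,0],"jaw": 1},
    {"travel": [0.41,-0.29,0],"delta_rot": [0,0,0],"jaw": 1},
    {"travel": [0.4,-0.3,0],"delta_rot": [0,0,0],"jaw": 1},
  ],
)

```text
clock: 4.6
tool_pos: [0.5769, -0.2051, 0.0819]
orientation: [3.053, 0.698, -0.023]
wrist_force: [-4.4, -8.9, 0.9]
gripper_width: 0.0169
```

```bash
python3 -c "
from lk import *
plan2(1)"
```

```text
t 4.60 p [ 0.5769 -0.2051  0.0819] th -0.511 rel -0.311 r 0.0627 Ft -9.91 Fr 0.47 Fz 0.9 w 0.0169 v 0.083
[[0.41, -0.29], [0.4, -0.3], [0.39, -0.31], [0.38, -0.33], [0.37, -0.34], [0.36, -0.35]] rot [ 0.006  0.016 -0.01 ] dz 0.19
```

Emit:
move_arm(
  series=[
    {"travel": [0.5,-0.35,0],"delta_rot": [0.006,0.016,-0.01],"jaw": 1},
    {"travel": [0.49,-0.36,0],"delta_rot": [0,0,0],"jaw": 1},
    {"travel": [0.47,-0.38,0],"delta_rot": [0,0,0],"jaw": 1},
    {"travel": [0.45,-0.4,0],"delta_rot": [0,0,0],"jaw": 1},
    {"travel": [0.43,-0.42,0],"delta_rot": [0,0,0],"jaw": 1},
  ],
)

```text
clock: 5.1
tool_pos: [0.5809, -0.1958, 0.0819]
orientation: [3.05, 0.691, -0.027]
wrist_force: [-2.0, -9.2, 0.8]
gripper_width: 0.017
```

```bash
python3 -c "
from lk import *
plan2(1,8,.6,.035,'s5')"
```

```text
t 5.10 p [ 0.5809 -0.1958  0.0819] th -0.350 rel -0.150 r 0.0625 Ft -9.32 Fr 1.32 Fz 0.8 w 0.0170 v 0.102
[[0.43, -0.42], [0.41, -0.44], [0.4, -0.45], [0.38, -0.47], [0.36, -0.48], [0.35, -0.49], [0.33, -0.5], [0.31, -0.51]] rot [ 0.01   0.02  -0.013] dz 0.19
```

View pics/s5.png

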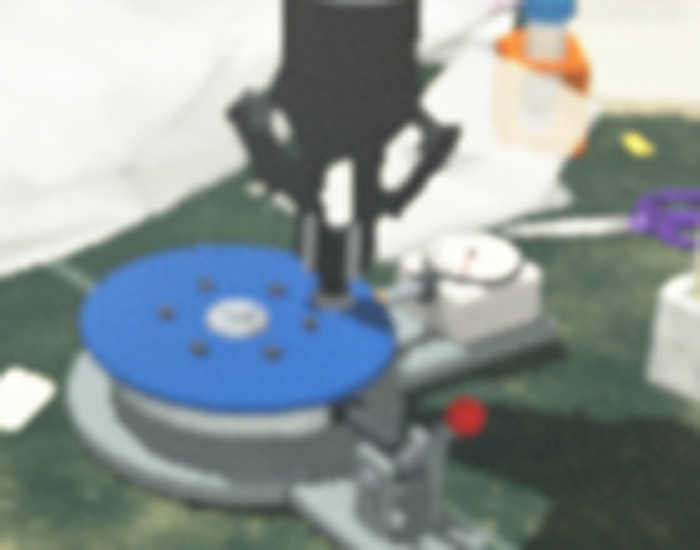

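The rotor turns smoothly, at about 9.5 N. The dial at (470,260) is unchanged.

Emit:
move_arm(
  series=[
    {"travel": [0.43,-0.42,0],"delta_rot": [0.01,0.02,-0.013],"jaw": 1},
    {"travel": [0.41,-0.44,0],"delta_rot": [0,0,0],"jaw": 1},
    {"travel": [0.39,-0.46,0],"delta_rot": [0,0,0],"jaw": 1},
    {"travel": [0.37,-0.47,0],"delta_rot": [0,0,0],"jaw": 1},
    {"travel": [0.35,-0.49,0],"delta_rot": [0,0,0],"jaw": 1},
  ],
)

```text
clock: 5.65
tool_pos: [0.5833, -0.1851, 0.0819]
orientation: [3.047, 0.69, -0.017]
wrist_force: [-0.7, -9.2, -1.4]
gripper_width: 0.0168
```

```bash
python3 -c "
from lk import *
plan2(1,5,.6,.04)"
```

```text
t 5.65 p [ 0.5833 -0.1851  0.0819] th -0.174 rel 0.026 r 0.0621 Ft -9.22 Fr 0.94 Fz -1.4 w 0.0168 v 0.105
[[0.35, -0.49], [0.33, -0.5], [0.3, -0.52], [0.28, -0.53], [0.26, -0.54]] rot [ 0.014  0.014 -0.013] dz 0.19
```

Emit:
move_arm(
  series=[
    {"travel": [0.34,-0.49,0],"delta_rot": [0.014,0.014,-0.013],"jaw": 1},
    {"travel": [0.32,-0.51,0],"delta_rot": [0,0,0],"jaw": 1},
    {"travel": [0.3,-0.52,0],"delta_rot": [0,0,0],"jaw": 1},
    {"travel": [0.28,-0.53,0],"delta_rot": [0,0,0],"jaw": 1},
    {"travel": [0.26,-0.54,0],"delta_rot": [0,0,0],"jaw": 1},
  ],
)

```text
clock: 6.15
tool_pos: [0.5839, -0.1736, 0.0819]
orientation: [3.046, 0.691, -0.007]
wrist_force: [2.1, -8.8, -2.8]
gripper_width: 0.0166
```

```bash
python3 -c "
from lk import *
plan2(1,5,.6,.04)"
```

```text
t 6.15 p [ 0.5839 -0.1736  0.0819] th 0.012 rel 0.212 r 0.0617 Ft -8.83 Fr 1.98 Fz -2.8 w 0.0166 v 0.105
[[0.25, -0.55], [0.23, -0.56], [0.2, -0.56], [0.18, -0.57], [0.16, -0.58]] rot [ 0.017  0.008 -0.013] dz 0.19
```

Emit:
move_arm(
  series=[
    {"travel": [0.25,-0.55,0],"delta_rot": [0.017,0.008,-0.013],"jaw": 1},
    {"travel": [0.23,-0.56,0],"delta_rot": [0,0,0],"jaw": 1},
    {"travel": [0.2,-0.57,0],"delta_rot": [0,0,0],"jaw": 1},
    {"travel": [0.18,-0.57,0],"delta_rot": [0,0,0],"jaw": 1},
    {"travel": [0.15,-0.58,0],"delta_rot": [0,0,0],"jaw": 1},
  ],
)

```text
clock: 6.65
tool_pos: [0.5818, -0.1609, 0.082]
orientation: [3.045, 0.694, 0.001]
wrist_force: [3.7, -8.1, -5.0]
gripper_width: 0.0169
```

```bash
python3 -c "
from lk import *
plan2(1,5,.6,.04)"
```

```text
t 6.65 p [ 0.5818 -0.1609  0.082 ] th 0.223 rel 0.423 r 0.0611 Ft -8.70 Fr 1.80 Fz -5.0 w 0.0169 v 0.100
[[0.13, -0.59], [0.11, -0.59], [0.08, -0.59], [0.06, -0.6], [0.03, -0.6]] rot [ 0.018  0.003 -0.011] dz 0.2
```

Emit:
move_arm(
  series=[
    {"travel": [0.14,-0.58,0],"delta_rot": [0.018,0.003,-0.011],"jaw": 1},
    {"travel": [0.11,-0.59,0],"delta_rot": [0,0,0],"jaw": 1},
    {"travel": [0.08,-0.59,0],"delta_rot": [0,0,0],"jaw": 1},
    {"travel": [0.06,-0.6,0],"delta_rot": [0,0,0],"jaw": 1},
    {"travel": [0.03,-0.6,0],"delta_rot": [0,0,0],"jaw": 1},
  ],
)

```text
clock: 7.15
tool_pos: [0.5763, -0.1475, 0.082]
orientation: [3.046, 0.696, 0.009]
wrist_force: [5.6, -7.8, -6.5]
gripper_width: 0.0167
```

```bash
python3 -c "
from lk import *
plan2(1,5,.6,.042,'s6')"
```

```text
t 7.15 p [ 0.5763 -0.1475  0.082 ] th 0.462 rel 0.662 r 0.0604 Ft -9.43 Fr 1.54 Fz -6.5 w 0.0167 v 0.094
[[-0.01, -0.6], [-0.04, -0.6], [-0.06, -0.6], [-0.09, -0.59], [-0.11, -0.59]] rot [ 0.018 -0.001 -0.009] dz 0.2
```

View pics/s6.png

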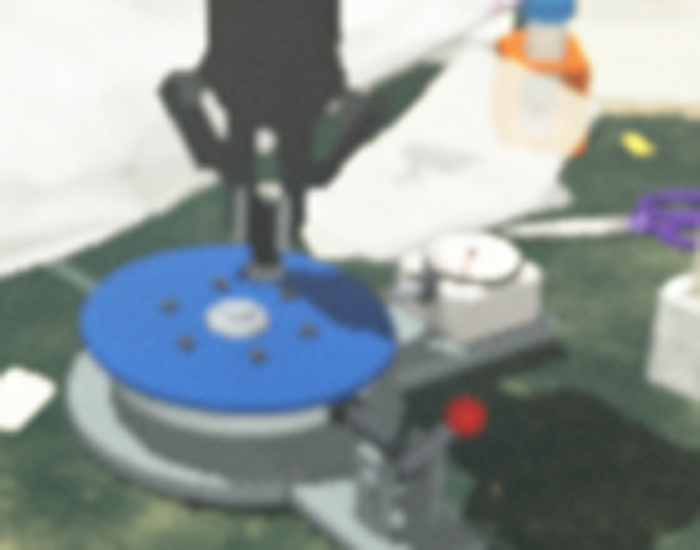

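Emit:
move_arm(
  series=[
    {"travel": [-0.01,-0.6,0.1],"delta_rot": [0.018,0,-0.009],"jaw": 1},
    {"travel": [-0.04,-0.6,0.1],"delta_rot": [0,0,0],"jaw": 1},
    {"travel": [-0.07,-0.6,0.1],"delta_rot": [0,0,0],"jaw": 1},
    {"travel": [-0.09,-0.59,0.1],"delta_rot": [0,0,0],"jaw": 1},
    {"travel": [-0.12,-0.59,0.1],"delta_rot": [0,0,0],"jaw": 1},
  ],
)

```text
clock: 7.7
tool_pos: [0.5689, -0.137, 0.0818]
orientation: [3.042, 0.695, 0.027]
wrist_force: [5.3, -8.3, -0.2]
gripper_width: 0.0168
```

```bash
python3 -c "
from lk import *
plan2(1,5,.6,.042)"
```

```text
t 7.70 p [ 0.5689 -0.137   0.0818] th 0.675 rel 0.875 r 0.0599 Ft -9.76 Fr -1.06 Fz -0.2 w 0.0168 v 0.098
[[-0.14, -0.58], [-0.16, -0.58], [-0.19, -0.57], [-0.21, -0.56], [-0.24, -0.55]] rot [ 0.024 -0.012 -0.01 ] dz 0.18
```

Emit:
move_arm(
  series=[
    {"travel": [-0.14,-0.58,0.05],"delta_rot": [0.024,-0.012,-0.01],"jaw": 1},
    {"travel": [-0.16,-0.58,0.05],"delta_rot": [0,0,0],"jaw": 1},
    {"travel": [-0.19,-0.57,0.05],"delta_rot": [0,0,0],"jaw": 1},
    {"travel": [-0.21,-0.56,0.05],"delta_rot": [0,0,0],"jaw": 1},
    {"travel": [-0.24,-0.55,0.05],"delta_rot": [0,0,0],"jaw": 1},
  ],
)

```text
clock: 8.2
tool_pos: [0.5575, -0.127, 0.0819]
orientation: [3.045, 0.701, 0.027]
wrist_force: [7.6, -6.5, -4.5]
gripper_width: 0.0168
```

```bash
python3 -c "
from lk import *
plan2(1,5,.6,.042)"
```

```text
t 8.20 p [ 0.5575 -0.127   0.0819] th 0.932 rel 1.132 r 0.0591 Ft -9.96 Fr -0.69 Fz -4.5 w 0.0168 v 0.112
[[-0.28, -0.53], [-0.31, -0.52], [-0.33, -0.5], [-0.35, -0.49], [-0.37, -0.47]] rot [ 0.02  -0.013 -0.006] dz 0.19
```

Emit:
move_arm(
  series=[
    {"travel": [-0.28,-0.53,0.1],"delta_rot": [0.02,-0.013,-0.006],"jaw": 1},
    {"travel": [-0.31,-0.52,0.1],"delta_rot": [0,0,0],"jaw": 1},
    {"travel": [-0.33,-0.5,0.1],"delta_rot": [0,0,0],"jaw": 1},
    {"travel": [-0.36,-0.48,0.1],"delta_rot": [0,0,0],"jaw": 1},
    {"travel": [-0.38,-0.46,0.1],"delta_rot": [0,0,0],"jaw": 1},
  ],
)

```text
clock: 8.7
tool_pos: [0.5489, -0.1222, 0.082]
orientation: [3.042, 0.702, 0.051]
wrist_force: [14.2, -6.7, -7.8]
gripper_width: 0.0169
```

```bash
python3 -c "
from lk import *
plan2(1,5,.6,.045)"
```

```text
t 8.70 p [ 0.5489 -0.1222  0.082 ] th 1.098 rel 1.298 r 0.0586 Ft -15.69 Fr 0.47 Fz -7.8 w 0.0169 v 0.140
[[-0.37, -0.47], [-0.39, -0.46], [-0.41, -0.44], [-0.43, -0.42], [-0.45, -0.4]] rot [ 0.027 -0.027 -0.005] dz 0.2
```

The tangential force jumped to 15.7 N and the rotor slowed. That looks like the hump, so I'll check the needle.

```bash
python3 -c "
from lk import *
look('s7')
a=np.load('s4.npz')['img'];b=np.load('s7.npz')['img']
f=lambda i:cv2.resize(i[190:216,395:430,::-1],None,fx=11,fy=11,interpolation=cv2.INTER_CUBIC)
cv2.imwrite('pics/d7.png',np.hstack([f(a),f(b)]))"
```

```text
(no output)
```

View pics/d7.png

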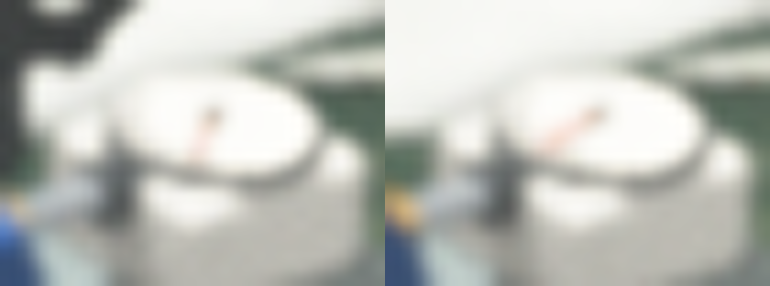

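The needle has turned clockwise, so this is the hump. I'll build a numeric needle reading and go on slowly over the top.

```bash
cat >> lk.py <<'E'
def needle(s):
    im=s["img"].astype(float);sub=im[190:216,395:430]
    red=sub[...,0]-sub[...,1:].max(-1);red=np.clip(red-12,0,None)
    hi=np.array([ray(s,u,v,.0575)[:2] for v in range(190,216) for u in range(395,430)]).reshape(26,35,2)
    g=np.array([.6868,-.2085])  # dial centre
    d=hi-g;rr=np.hypot(d[...,0],d[...,1])
    w=red*(rr<.026)
    m=(w[...,None]*d).sum((0,1))/w.sum()
    return np.arctan2(m[1],m[0]),m,w.sum()
E
python3 -c "
from lk import *
for n in ('scene0','s3','s4','s5','s6','s7'):
    s=dict(np.load(n+'.npz')) if n!='s3' else None
    if s: print(n,needle(s))
"; python3 -c "
from lk import *
plan2(1,5,.7,.03)"
```

```text
scene0 (np.float64(nan), array([nan, nan]), np.float64(0.0))
s4 (np.float64(-2.5687646289582124), array([-0.00591365, -0.0038141 ]), np.float64(10.0))
s5 (np.float64(-2.54531390950397), array([-0.00485465, -0.00329479]), np.float64(11.0))
s6 (np.float64(-2.5801822531649163), array([-0.00538863, -0.003389  ]), np.float64(9.0))
s7 (np.float64(3.0066084968081217), array([-0.00966157,  0.00131214]), np.float64(49.0))
t 8.75 p [ 0.5485 -0.122   0.0819] th 1.105 rel 1.305 r 0.0586 Ft -14.92 Fr 0.06 Fz -6.9 w 0.0170 v 0.022
[[-0.43, -0.55], [-0.45, -0.54], [-0.46, -0.52], [-0.48, -0.51], [-0.5, -0.49]] rot [ 0.027 -0.027 -0.005] dz 0.19lk.py:43: RuntimeWarning: invalid value encountered in divide
  m=(w[...,None]*d).sum((0,1))/w.sum()
```

Emit:
move_arm(
  series=[
    {"travel": [-0.37,-0.47,0.1],"delta_rot": [0.02,-0.02,-0.005],"jaw": 1},
    {"travel": [-0.39,-0.46,0.1],"delta_rot": [0,0,0],"jaw": 1},
    {"travel": [-0.4,-0.44,0.1],"delta_rot": [0,0,0],"jaw": 1},
  ],
)

```text
clock: 9.05
tool_pos: [0.5456, -0.1208, 0.0819]
orientation: [3.043, 0.707, 0.052]
wrist_force: [12.8, -5.5, -8.4]
gripper_width: 0.0174
```

```bash
python3 -c "
from lk import *
plan2(1,5,.6,.03,'s8')
print(needle(dict(np.load('s8.npz'))))"
```

```text
t 9.05 p [ 0.5456 -0.1208  0.0819] th 1.159 rel 1.359 r 0.0585 Ft -13.99 Fr 0.08 Fz -8.4 w 0.0174 v 0.134
[[-0.4, -0.45], [-0.41, -0.44], [-0.42, -0.43], [-0.43, -0.41], [-0.45, -0.4]] rot [ 0.024 -0.028 -0.002] dz 0.19
(np.float64(2.131222355867303), array([-0.00218165,  0.0034765 ]), np.float64(54.0))
```

```bash
python3 -c "
from lk import *
a=np.load('s7.npz')['img'];b=np.load('s8.npz')['img']
f=lambda i:cv2.resize(i[190:216,395:430,::-1],None,fx=11,fy=11,interpolation=cv2.INTER_CUBIC)
cv2.imwrite('pics/d8.png',np.hstack([f(a),f(b)]))"
```

```text
(no output)
```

View pics/d8.png

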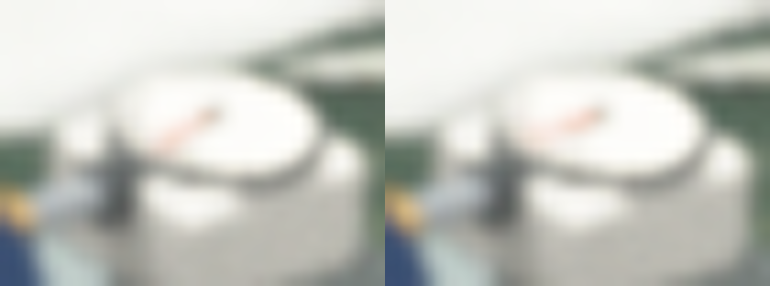

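```bash
cat >> lk.py <<'E'
def needle(s):
    sub=cv2.GaussianBlur(s["img"],(0,0),.6).astype(float)[190:216,395:430]
    red=np.clip(sub[...,0]-sub[...,1:].mean(-1)-8,0,None)
    hi=np.array([ray(s,u,v,.0575)[:2] for v in range(190,216) for u in range(395,430)]).reshape(26,35,2)
    piv=ray(s,395+212/11-.5,190+113/11-.5,.0575)[:2]
    d=hi-piv;rr=np.hypot(d[...,0],d[...,1]);w=red*(rr<.026)*(rr>.004)
    m=(w[...,None]*d).sum((0,1))/w.sum()
    return (np.arctan2(m[1],m[0])%6.2832).round(3),m.round(4),w.sum().round(0)
E
python3 -c "
from lk import *
for n in ('s4','s5','s6','s7','s8'):
    print(n,needle(dict(np.load(n+'.npz'))))
"
```

```text
s4 (np.float64(3.674), array([-0.0119, -0.007 ]), np.float64(43.0))
s5 (np.float64(3.677), array([-0.0118, -0.007 ]), np.float64(44.0))
s6 (np.float64(3.675), array([-0.0119, -0.007 ]), np.float64(40.0))
s7 (np.float64(3.263), array([-0.0166, -0.002 ]), np.float64(122.0))
s8 (np.float64(3.09), array([-0.0139,  0.0007]), np.float64(134.0))
```

Emit:
move_arm(
  series=[
    {"travel": [-0.4,-0.45,0.1],"delta_rot": [0.02,-0.02,0],"jaw": 1},
    {"travel": [-0.41,-0.44,0.1],"delta_rot": [0,0,0],"jaw": 1},
    {"travel": [-0.43,-0.42,0.1],"delta_rot": [0,0,0],"jaw": 1},
  ],
)

```text
clock: 9.4
tool_pos: [0.5415, -0.1194, 0.0819]
orientation: [3.047, 0.705, 0.051]
wrist_force: [11.3, -3.8, -6.4]
gripper_width: 0.0171
```

```bash
python3 -c "
from lk import *
plan2(1,5,.6,.03,'s9')
print(needle(dict(np.load('s9.npz'))))"
```

```text
t 9.40 p [ 0.5415 -0.1194  0.0819] th 1.233 rel 1.433 r 0.0583 Ft -11.95 Fr 0.17 Fz -6.4 w 0.0171 v 0.130
[[-0.43, -0.42], [-0.44, -0.41], [-0.45, -0.39], [-0.46, -0.38], [-0.48, -0.37]] rot [ 0.021 -0.029 -0.004] dz 0.19
(np.float64(2.824), array([-0.0163,  0.0054]), np.float64(88.0))
```

Emit:
move_arm(
  series=[
    {"travel": [-0.43,-0.42,0.1],"delta_rot": [0.02,-0.03,0],"jaw": 1},
    {"travel": [-0.44,-0.41,0.1],"delta_rot": [0,0,0],"jaw": 1},
  ],
)

```text
clock: 9.65
tool_pos: [0.5371, -0.1183, 0.0819]
orientation: [3.054, 0.705, 0.019]
wrist_force: [9.0, -3.7, -4.1]
gripper_width: 0.0167
```

```bash
python3 -c "
from lk import *
plan2(1,5,.45,.03,'s10')
print(needle(dict(np.load('s10.npz'))))"
```

```text
t 9.65 p [ 0.5371 -0.1183  0.0819] th 1.312 rel 1.512 r 0.0581 Ft -9.65 Fr -1.28 Fz -4.1 w 0.0167 v 0.152
[[-0.34, -0.29], [-0.35, -0.28], [-0.36, -0.27], [-0.37, -0.26], [-0.38, -0.25]] rot [ 0.009 -0.01  -0.005] dz 0.19
(np.float64(2.805), array([-0.0158,  0.0055]), np.float64(90.0))
```

Emit:
move_arm(
  series=[
    {"travel": [-0.35,-0.28,0.05],"delta_rot": [0.01,-0.01,0],"jaw": 1},
    {"travel": [-0.36,-0.26,0.05],"delta_rot": [0,0,0],"jaw": 1},
  ],
)

```text
clock: 9.9
tool_pos: [0.532, -0.1174, 0.0819]
orientation: [3.059, 0.706, 0.013]
wrist_force: [6.6, -0.9, -5.0]
gripper_width: 0.0171
```

```bash
python3 -c "
from lk import *
plan2(1,5,.45,.03,'s11')
print(needle(dict(np.load('s11.npz'))))"
```

```text
t 9.90 p [ 0.532  -0.1174  0.0819] th 1.400 rel 1.600 r 0.0579 Ft -6.70 Fr 0.23 Fz -5.0 w 0.0171 v 0.099
[[-0.37, -0.26], [-0.38, -0.25], [-0.38, -0.24], [-0.39, -0.22], [-0.4, -0.21]] rot [ 0.004 -0.007 -0.005] dz 0.19
(np.float64(3.045), array([-0.0136,  0.0013]), np.float64(110.0))
```

Needle 3.045 at handle angle 1.600 on the falling side matches 3.09 at 1.359 on the rising side, which puts the top at about 1.48. I'll reverse slowly to confirm from the other side and stop there.

```bash
python3 -c "
from lk import *
plan2(-1,5,.6,.03)"
```

```text
t 9.95 p [ 0.5312 -0.1173  0.0819] th 1.414 rel 1.614 r 0.0578 Ft -5.46 Fr -1.48 Fz -1.5 w 0.0169 v 0.022
[[0.48, 0.36], [0.47, 0.37], [0.46, 0.38], [0.45, 0.4], [0.44, 0.41]] rot [ 0.004 -0.007 -0.005] dz 0.19
```

Emit:
move_arm(
  series=[
    {"travel": [0.48,0.36,0.05],"delta_rot": [0,0,0],"jaw": 1},
    {"travel": [0.47,0.37,0.05],"delta_rot": [0,0,0],"jaw": 1},
    {"travel": [0.46,0.38,0.05],"delta_rot": [0,0,0],"jaw": 1},
  ],
)

```text
clock: 10.25
tool_pos: [0.5398, -0.119, 0.0817]
orientation: [-3.057, -0.707, 0.018]
wrist_force: [-9.9, 1.0, 14.3]
gripper_width: 0.0167
```

```bash
python3 -c "
from lk import *
plan2(-1,5,.6,.03,'s12')
print(needle(dict(np.load('s12.npz'))))"
```

```text
t 10.25 p [ 0.5398 -0.119   0.0817] th 1.263 rel 1.463 r 0.0581 Ft 9.76 Fr -2.04 Fz 14.3 w 0.0167 v 0.133
[[0.42, 0.42], [0.41, 0.44], [0.4, 0.45], [0.38, 0.46], [0.37, 0.47]] rot [-0.007  0.01  -0.004] dz 0.17
(np.float64(2.772), array([-0.0158,  0.0061]), np.float64(72.0))
```

The needle is at its highest reading so far and the force equals plain drag. I'll let it settle.

Emit:
move_arm(
  series=[
    {"travel": [0,0,-0.1],"delta_rot": [0,0,0],"jaw": 1},
    {"travel": [0,0,0],"delta_rot": [0,0,0],"jaw": 1},
  ],
)

```text
clock: 10.5
tool_pos: [0.5406, -0.1193, 0.0819]
orientation: [-3.057, -0.708, 0.018]
wrist_force: [1.3, -0.2, -0.5]
gripper_width: 0.0173
```

```bash
python3 -c "
from lk import *
plan2(1,5,.6,.03,'s13')
print(needle(dict(np.load('s13.npz'))))"
```

```text
t 10.50 p [ 0.5406 -0.1193  0.0819] th 1.249 rel 1.449 r 0.0581 Ft -1.29 Fr 0.26 Fz -0.5 w 0.0173 v 0.007
[[-0.43, -0.41], [-0.45, -0.4], [-0.46, -0.39], [-0.47, -0.37], [-0.48, -0.36]] rot [-0.007  0.01  -0.004] dz 0.19
(np.float64(2.807), array([-0.0156,  0.0054]), np.float64(86.0))
```

```bash
python3 -c "
import numpy as np
from scipy.optimize import least_squares
d=np.array([[1.301,.412,-14],[1.359,.585,-14],[1.433,.851,-12],[1.512,.87,-9.6],[1.600,.63,-6.7],[1.463,.903,9.8],[1.449,.868,1.3]])
f=lambda p:p[1]*.5*(1+np.cos(np.pi*np.clip((d[:,0]+p[2]*d[:,2]/10-p[0])/.28,-1,1)))-d[:,1]
for A in (None,1.0,.9):
    g=f if A is None else (lambda q:f([q[0],A,q[2]]))
    r=least_squares(g,[1.48,1,.0]);print(r.x,r.fun.round(3))
"
```

```text
[ 1.4929557   0.9339027  -0.01768389] [-0.085  0.04   0.039  0.026 -0.053 -0.033  0.004]
[ 1.50134897  2.78587967 -0.0216367 ] [-0.077  0.069  0.094  0.099  0.018 -0.011  0.039]
[ 1.48891809  1.         -0.01576583] [-0.091  0.024  0.011 -0.011 -0.088 -0.051 -0.017]
```

Emit:
move_arm(
  series=[
    {"travel": [-0.43,-0.41,0],"delta_rot": [0,0,0],"jaw": 1},
    {"travel": [0,0,0],"delta_rot": [0,0,0],"jaw": 1},
  ],
)

```text
clock: 10.75
tool_pos: [0.5368, -0.1183, 0.0819]
orientation: [-3.058, -0.708, 0.013]
wrist_force: [-5.3, 1.6, 2.6]
gripper_width: 0.0166
```

```bash
python3 -c "
from lk import *
plan2(1,5,.6,.03,'s14')
print(needle(dict(np.load('s14.npz'))))"
```

```text
t 10.75 p [ 0.5368 -0.1183  0.0819] th 1.316 rel 1.516 r 0.0580 Ft 5.55 Fr 0.20 Fz 2.6 w 0.0166 v 0.013
[[-0.46, -0.38], [-0.47, -0.37], [-0.48, -0.36], [-0.49, -0.34], [-0.5, -0.33]] rot [-0.004  0.007 -0.004] dz 0.19
(np.float64(2.803), array([-0.0155,  0.0055]), np.float64(92.0))
```

Needle 2.803 at 1.516 and 2.807 at 1.449 are nearly equal, so the top is half-way between, at about 1.483. Nudging back by half.

Emit:
move_arm(
  series=[
    {"travel": [0.3,0.27,0],"delta_rot": [0,0,0],"jaw": 1},
    {"travel": [0,0,0],"delta_rot": [0,0,0],"jaw": 1},
  ],
)

```text
clock: 11.0
tool_pos: [0.5376, -0.1185, 0.082]
orientation: [-3.055, -0.708, 0.023]
wrist_force: [4.6, -3.2, -5.8]
gripper_width: 0.0166
```

```bash
python3 -c "
from lk import *
plan2(1,5,.6,.03,'s15')
print(needle(dict(np.load('s15.npz'))))"
```

```text
t 11.00 p [ 0.5376 -0.1185  0.082 ] th 1.302 rel 1.502 r 0.0580 Ft -5.32 Fr -1.86 Fz -5.8 w 0.0166 v 0.010
[[-0.46, -0.39], [-0.47, -0.38], [-0.48, -0.36], [-0.49, -0.35], [-0.5, -0.33]] rot [-0.008  0.013 -0.004] dz 0.2
(np.float64(2.764), array([-0.0154,  0.0061]), np.float64(78.0))
```

Needle 2.764 is the highest reading. Relaxing, then letting go of the handle and lifting.

Emit:
move_arm(
  series=[
    {"travel": [0,0,0],"delta_rot": [0,0,0],"jaw": 1},
    {"travel": [0,0,0],"delta_rot": [0,0,0],"jaw": 0.6},
    {"travel": [0,0,0],"delta_rot": [0,0,0],"jaw": 0.3},
    {"travel": [0,0,0],"delta_rot": [0,0,0],"jaw": 0},
    {"travel": [0,0,0],"delta_rot": [0,0,0],"jaw": 0},
    {"travel": [0,0,0],"delta_rot": [0,0,0],"jaw": 0},
  ],
)

```text
clock: 11.65
tool_pos: [0.5386, -0.118, 0.0826]
orientation: [-3.055, -0.708, 0.02]
wrist_force: [-0.2, -0.1, 0.0]
gripper_width: 0.0428
```

```bash
python3 -c "
from lk import *
plan2(1,5,.6,.03,'s16')
print(needle(dict(np.load('s16.npz'))))
to(.5376,-.1185,.2)"
```

```text
t 11.65 p [ 0.5386 -0.118   0.0826] th 1.287 rel 1.487 r 0.0587 Ft 0.15 Fr -0.10 Fz 0.0 w 0.0428 v 0.003
[[-0.45, -0.4], [-0.46, -0.38], [-0.47, -0.37], [-0.48, -0.35], [-0.49, -0.34]] rot [-0.008  0.011 -0.003] dz 0.26
(np.float64(2.763), array([-0.0162,  0.0064]), np.float64(71.0))
t 11.7 pos [ 0.5386 -0.118   0.0826] travel cm [ -0.24  -0.09 -11.74] rot [-0.008  0.011 -0.003] F [ 0.14 -0.54  0.37] w 0.0425
```

View pics/s16.png

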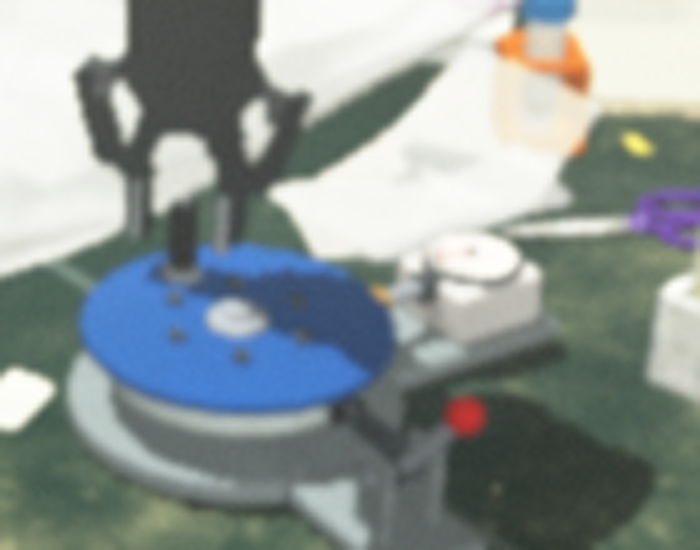

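The handle is free between the open fingers, and the needle stays at the top (2.763). Lifting straight up.

Emit:
move_arm(
  series=[
    {"travel": [0,0,-1.0],"delta_rot": [0,0,0],"jaw": -0.3},
    {"travel": [0,0,-2.0],"delta_rot": [0,0,0],"jaw": -0.3},
    {"travel": [0,0,-2.0],"delta_rot": [0,0,0],"jaw": -0.3},
    {"travel": [0,0,-2.0],"delta_rot": [0,0,0],"jaw": -0.3},
    {"travel": [0,0,-2.0],"delta_rot": [0,0,0],"jaw": -0.3},
    {"travel": [0,0,-2.0],"delta_rot": [0,0,0],"jaw": -0.3},
    {"travel": [0,0,-1.5],"delta_rot": [0,0,0],"jaw": 0.5},
    {"travel": [0,0,0],"delta_rot": [0,0,0],"jaw": 1},
  ],
)

```text
clock: 12.5
tool_pos: [0.5405, -0.1179, 0.2174]
orientation: [-3.056, -0.709, 0.017]
wrist_force: [0.4, -0.2, 0.2]
gripper_width: 0.0271
```

```bash
python3 -c "
from lk import *
to(.4774,-.395,.2); look('s17')
print(needle(dict(np.load('s17.npz'))))
s=snapshot('top'); cv2.imwrite('pics/t17.png',cv2.resize(s['img'][60:260,260:500,::-1],None,fx=3,fy=3))"
```

```text
t 12.5 pos [ 0.5405 -0.1179  0.2174] travel cm [-17.86  22.11   1.76] rot [-0.007  0.01  -0.003] F [ 0.36 -0.17  0.18] w 0.0271
(np.float64(2.771), array([-0.0161,  0.0063]), np.float64(80.0))
```

View pics/t17.png

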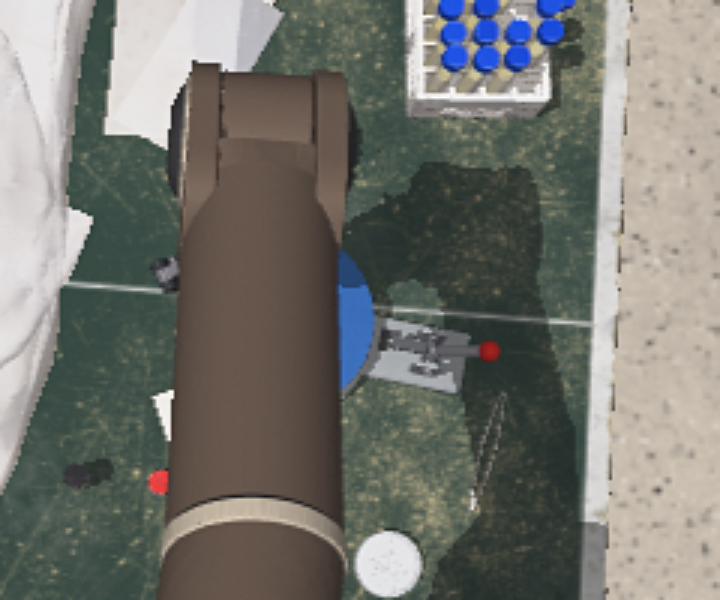

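The arm hides the dial from above, but the scene view still gives a needle reading of 2.771. Moving to the far side of the lever, fingers shut.

Emit:
move_arm(
  series=[
    {"travel": [-1.5,1.8,0],"delta_rot": [0,0,0],"jaw": 1},
    {"travel": [-2.4,3.0,0],"delta_rot": [0,0,0],"jaw": 1},
    {"travel": [-2.6,3.2,0],"delta_rot": [0,0,0],"jaw": 1},
    {"travel": [-2.6,3.2,0],"delta_rot": [0,0,0],"jaw": 1},
    {"travel": [-2.6,3.2,0],"delta_rot": [0,0,0],"jaw": 1},
    {"travel": [-2.6,3.2,0],"delta_rot": [0,0,0],"jaw": 1},
    {"travel": [-2.2,2.8,0],"delta_rot": [0,0,0],"jaw": 1},
    {"travel": [-1.2,1.5,0],"delta_rot": [0,0,0],"jaw": 1},
    {"travel": [0,0,0],"delta_rot": [0,0,0.1],"jaw": 1},
    {"travel": [0,0,0],"delta_rot": [0,0,0.14],"jaw": 1},
    {"travel": [0,0,0],"delta_rot": [0,0,0.14],"jaw": 1},
    {"travel": [0,0,0],"delta_rot": [0,0,0.14],"jaw": 1},
    {"travel": [0,0,0],"delta_rot": [0,0,0.12],"jaw": 1},
    {"travel": [0,0,0],"delta_rot": [0,0,0],"jaw": 1},
  ],
)

```text
clock: 14.0
tool_pos: [0.4655, -0.3991, 0.1945]
orientation: [-3.111, 0.322, 0.066]
wrist_force: [0.8, 0.6, -0.8]
gripper_width: 0.0
```

```bash
cat >> lk.py <<'E'
def to2(x,y,z):
    S=env.sense();M=R.from_rotvec(S["orientation"]).as_matrix();a=-.2
    Rt=np.array([[np.cos(a),-np.sin(a)*-1,0],[np.sin(a),-np.cos(a),0],[0,0,-1.]])
    Rt=np.array([[np.cos(a),np.sin(a),0],[np.sin(a),-np.cos(a),0],[0,0,-1.]])
    d=S["tool_pos"][:2]-C;u=np.array([np.sin(.2),np.cos(.2)]);v=np.array([np.cos(.2),-np.sin(.2)])
    print("t",round(S["clock"],2),"pos",S["tool_pos"].round(4),"stand x,y",(d@v).round(4),(d@u).round(4),"travel cm",(M.T@(np.array([x,y,z])-S["tool_pos"])*100).round(2),"rot",R.from_matrix(M.T@Rt).as_rotvec().round(3),"F",S["wrist_force"].round(2),"w",round(S["gripper_width"],4))
E
python3 -c "
from lk import *
to2(.4774,-.395,.09)
s=snapshot('top'); np.savez('t18.npz',**s);cv2.imwrite('pics/t18.png',cv2.resize(s['img'][60:260,260:500,::-1],None,fx=3,fy=3))"
```

```text
t 14.0 pos [ 0.4655 -0.3991  0.1945] stand x,y -0.0109 -0.2314 travel cm [ 1.54 -0.55 10.4 ] rot [-0.009  0.044 -0.007] F [ 0.83  0.62 -0.82] w 0.0
```

View pics/t18.png

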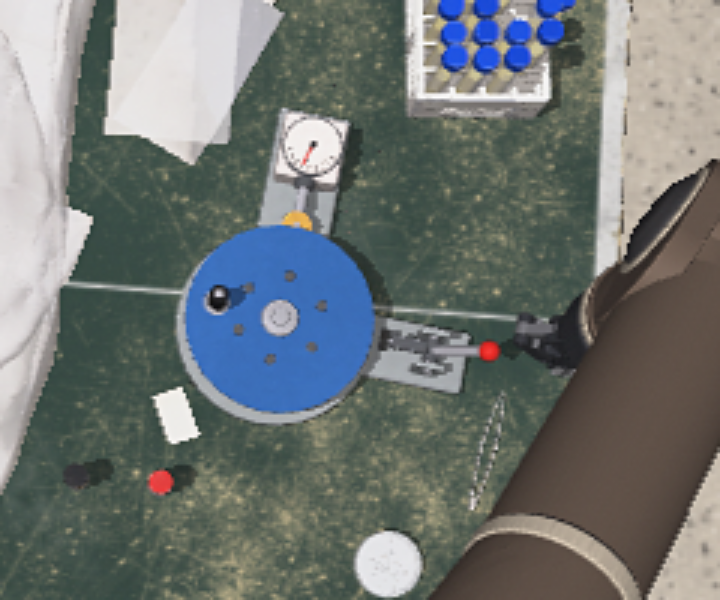

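The dial is clear from above: pivot at (313,143), needle tip at about (303,166). I'll measure the needle precisely against the start picture.

```bash
python3 -c "
from lk import *
for n in ('top0','t18'):
    s=dict(np.load(n+'.npz'));im=s['img'].astype(float)[95:122,350:378]
    red=np.clip(im[...,0]-im[...,1:].mean(-1)-25,0,None)
    v,u=np.mgrid[95:122,350:378]
    pts_=np.array([ray(s,a,b,.0575)[:2] for a,b in zip(u.ravel(),v.ravel())])
    w=red.ravel();m=(w[:,None]*pts_).sum(0)/w.sum();c=((pts_-m)*w[:,None]).T@(pts_-m)
    e=np.linalg.eigh(c)[1][:,1];e*=-np.sign(e[0]);
    piv=ray(s,290+373/5-.4,80+142/5-.4,.0575)[:2];d=m-piv
    print(n,m,'axis',np.arctan2(e[1],e[0])%6.283,'from pivot',np.arctan2(d[1],d[0])%6.283)
"
```

```text
top0 [ 0.67999442 -0.21172348] axis 3.0866554996283786 from pivot 3.5913083749507373
t18 [ 0.67890436 -0.20120166] axis 2.604607109880901 from pivot 2.574775590748791
```

The needle has turned 1.02 rad from its start reading, so the high spot is at the roller. Lowering on the far side of the knob.

Emit:
move_arm(
  series=[
    {"travel": [1.0,0,1.0],"delta_rot": [-0.009,0.044,-0.007],"jaw": 1},
    {"travel": [0,0,2.0],"delta_rot": [0,0,0],"jaw": 1},
    {"travel": [0,0,2.0],"delta_rot": [0,0,0],"jaw": 1},
    {"travel": [0,0,2.0],"delta_rot": [0,0,0],"jaw": 1},
    {"travel": [0,0,2.0],"delta_rot": [0,0,0],"jaw": 1},
    {"travel": [0,0,1.0],"delta_rot": [0,0,0],"jaw": 1},
    {"travel": [0,0,0],"delta_rot": [0,0,0],"jaw": 1},
  ],
)

```text
clock: 14.75
tool_pos: [0.4744, -0.3994, 0.0876]
orientation: [-3.129, 0.263, 0.001]
wrist_force: [-0.5, -0.1, 0.4]
gripper_width: -0.0001
```

```bash
python3 -c "
from lk import *
to2(.4774,-.395,.09); look('s19')"
```

```text
t 14.75 pos [ 0.4744 -0.3994  0.0876] stand x,y -0.0021 -0.23 travel cm [ 0.22 -0.48 -0.24] rot [-0.002  0.001  0.032] F [-0.46 -0.06  0.43] w -0.0001
```

View pics/s19.png

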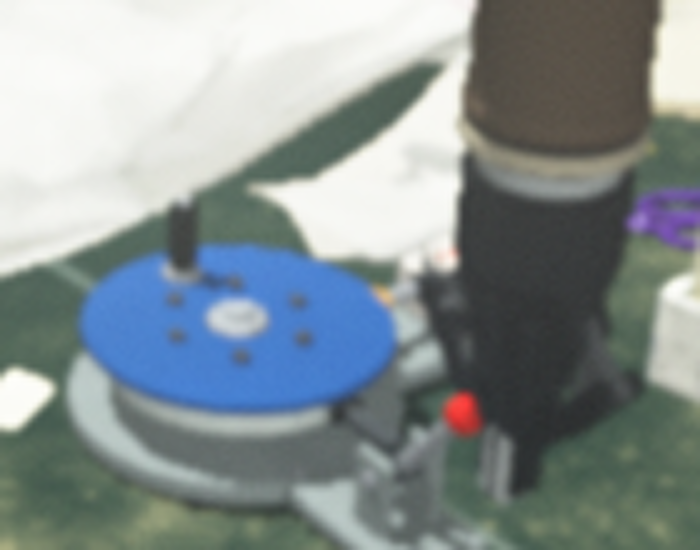

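The closed fingers are beside the red knob (462,412), on its far side. Pushing towards the rotor.

Emit:
move_arm(
  series=[
    {"travel": [0.2,-0.8,0],"delta_rot": [0,0,0.03],"jaw": 1},
    {"travel": [0,-0.9,0],"delta_rot": [0,0,0],"jaw": 1},
    {"travel": [0,-0.9,0],"delta_rot": [0,0,0],"jaw": 1},
    {"travel": [0,-0.9,0],"delta_rot": [0,0,0],"jaw": 1},
    {"travel": [0,-0.9,0],"delta_rot": [0,0,0],"jaw": 1},
  ],
)

```text
clock: 15.3
tool_pos: [0.4845, -0.3701, 0.0972]
orientation: [3.107, -0.315, 0.016]
wrist_force: [-3.6, -8.2, 5.8]
gripper_width: 0.0002
```

```bash
python3 -c "
from lk import *
to2(.4774,-.395,.09); look('s20')"
```

```text
t 15.3 pos [ 0.4845 -0.3701  0.0972] stand x,y 0.0019 -0.1993 travel cm [-0.2   2.56  0.76] rot [ 0.018 -0.012 -0.002] F [-3.55 -8.23  5.84] w 0.0002
```

View pics/s20.png

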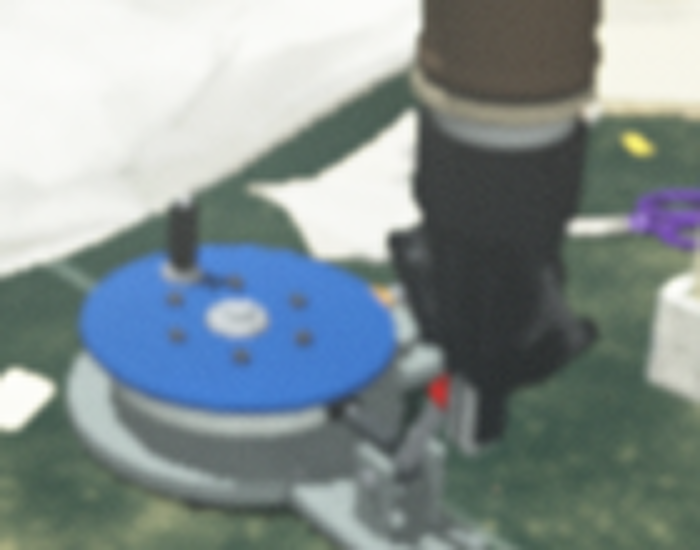

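The knob (440,390) is moving with the fingers. Continuing with a slight downward bias.

Emit:
move_arm(
  series=[
    {"travel": [0,-1.0,0.4],"delta_rot": [0.018,-0.012,0],"jaw": 1},
    {"travel": [0,-1.0,0.4],"delta_rot": [0,0,0],"jaw": 1},
    {"travel": [0,-1.0,0.3],"delta_rot": [0,0,0],"jaw": 1},
    {"travel": [0,-1.0,0.2],"delta_rot": [0,0,0],"jaw": 1},
    {"travel": [0,-1.0,0.2],"delta_rot": [0,0,0],"jaw": 1},
  ],
)

```text
clock: 15.85
tool_pos: [0.497, -0.329, 0.0909]
orientation: [3.11, -0.317, 0.021]
wrist_force: [-1.3, -2.6, 3.1]
gripper_width: 0.0005
```

```bash
python3 -c "
from lk import *
to2(.4774,-.395,.09); look('s21')"
```

```text
t 15.85 pos [ 0.497  -0.329   0.0909] stand x,y 0.006 -0.1565 travel cm [-0.59  6.86  0.18] rot [ 0.014 -0.015 -0.003] F [-1.32 -2.56  3.14] w 0.0005
```

View pics/s21.png

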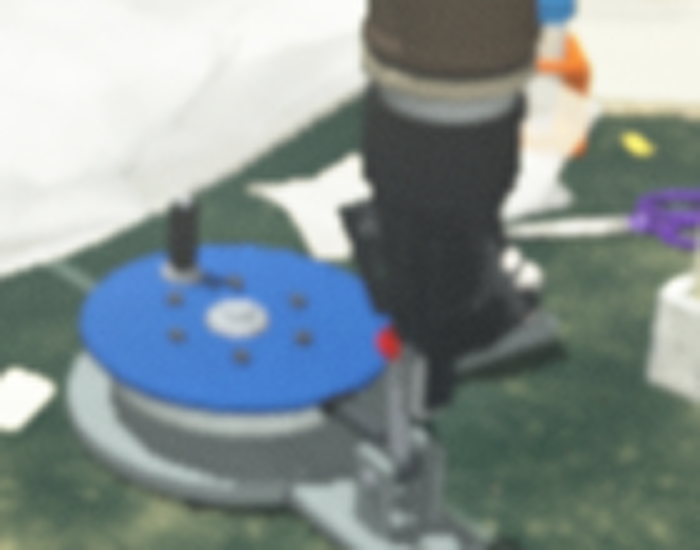

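The lever is now past upright, with the knob at (388,345). Pushing on to the stop with smaller steps.

Emit:
move_arm(
  series=[
    {"travel": [-0.2,-0.7,0.1],"delta_rot": [0.014,-0.015,0],"jaw": 1},
    {"travel": [-0.1,-0.7,0.1],"delta_rot": [0,0,0],"jaw": 1},
    {"travel": [0,-0.7,0.1],"delta_rot": [0,0,0],"jaw": 1},
    {"travel": [0,-0.7,0.1],"delta_rot": [0,0,0],"jaw": 1},
  ],
)

```text
clock: 16.3
tool_pos: [0.4983, -0.3184, 0.0893]
orientation: [3.1, -0.328, 0.01]
wrist_force: [-5.8, -19.2, 7.2]
gripper_width: -0.0001
```

```bash
python3 -c "
from lk import *
to2(.4774,-.395,.09); look('s22')"
```

```text
t 16.3 pos [ 0.4983 -0.3184  0.0893] stand x,y 0.0051 -0.1458 travel cm [-0.43  7.93  0.11] rot [ 0.023 -0.009 -0.011] F [ -5.84 -19.2    7.16] w -0.0001
```

View pics/s22.png

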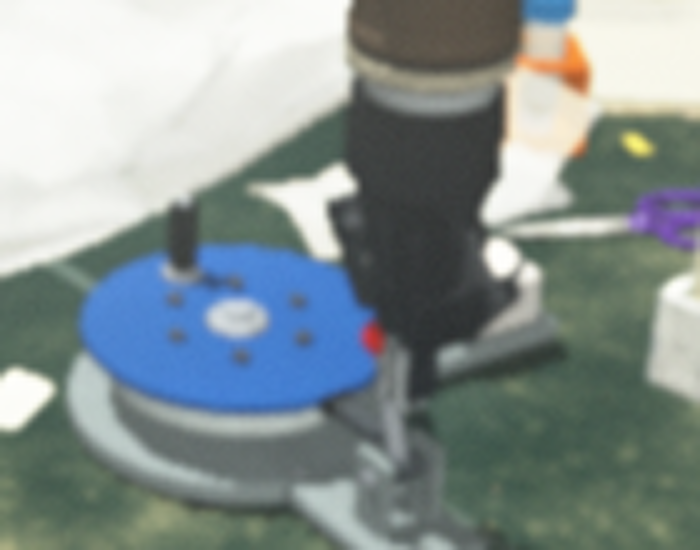

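The force has risen to 20 N at stand y = -146 mm, which is where the end stop should be. One firmer push to confirm.

Emit:
move_arm(
  series=[
    {"travel": [0,-0.9,0.1],"delta_rot": [0,0,0],"jaw": 1},
    {"travel": [0,-1.1,0.1],"delta_rot": [0,0,0],"jaw": 1},
    {"travel": [0,-1.1,0.1],"delta_rot": [0,0,0],"jaw": 1},
  ],
)

```text
clock: 16.65
tool_pos: [0.498, -0.3186, 0.0899]
orientation: [3.061, -0.357, 0.019]
wrist_force: [-6.3, -31.6, 3.1]
gripper_width: -0.0004
```

```bash
python3 -c "
from lk import *
to2(.4774,-.395,.09); "
```

```text
t 16.65 pos [ 0.498  -0.3186  0.0899] stand x,y 0.005 -0.1462 travel cm [-0.26  7.89  0.44] rot [ 0.058 -0.018 -0.032] F [ -6.3  -31.59   3.07] w -0.0004
```

It holds at 32 N with no further movement, so it's on the end stop. Backing off and rising clear.

Emit:
move_arm(
  series=[
    {"travel": [0,0.5,0],"delta_rot": [0,0,0],"jaw": 1},
    {"travel": [0,1.5,0],"delta_rot": [0,0,0],"jaw": 1},
    {"travel": [0,2.0,0],"delta_rot": [0,0,0],"jaw": 1},
    {"travel": [0,2.5,0],"delta_rot": [0,0,0],"jaw": 1},
    {"travel": [0,2.5,0],"delta_rot": [0,0,0],"jaw": 1},
    {"travel": [0,1.0,-1.5],"delta_rot": [0,0,0],"jaw": 1},
    {"travel": [0,0,-2.5],"delta_rot": [0,0,0],"jaw": 1},
    {"travel": [0,0,-2.5],"delta_rot": [0,0,0],"jaw": 1},
    {"travel": [0,0,-2.5],"delta_rot": [0,0,0],"jaw": 1},
    {"travel": [0,0,0],"delta_rot": [0,0,0],"jaw": 1},
    {"travel": [0,0,0],"delta_rot": [0,0,0],"jaw": 1},
  ],
)

```text
clock: 17.75
tool_pos: [0.4732, -0.4066, 0.1815]
orientation: [3.085, -0.343, -0.002]
wrist_force: [0.2, 0.5, -0.0]
gripper_width: -0.0001
```

```bash
python3 -c "
from lk import *
to2(.4774,-.395,.09)
s=snapshot('top'); np.savez('t23.npz',**s);cv2.imwrite('pics/t23.png',cv2.resize(s['img'][60:260,260:500,::-1],None,fx=3,fy=3))
look('s23'); print(needle(dict(np.load('s23.npz'))))
for n in ('top0','t18','t23'):
    s=dict(np.load(n+'.npz'));im=s['img'].astype(float)[95:122,350:378]
    red=np.clip(im[...,0]-im[...,1:].mean(-1)-25,0,None)
    v,u=np.mgrid[95:122,350:378]
    p=np.array([ray(s,a,b,.0575)[:2] for a,b in zip(u.ravel(),v.ravel())])
    w=red.ravel();m=(w[:,None]*p).sum(0)/w.sum()
    d=m-ray(s,290+373/5-.4,80+142/5-.4,.0575)[:2]
    im=s['img'].astype(int);k=(im[...,0]>150)&(im[...,1]<80)&(im[...,2]<80);k[:160]=0;k[195:]=0;k[:,385:]&=True;k[:,:385]=0
    vv,uu=np.nonzero(k);q=ray(s,uu.mean(),vv.mean(),.113)[:2]-C
    print(n,np.arctan2(d[1],d[0])%6.283,'knob stand y',q@[np.sin(.2),np.cos(.2)])
"
```

```text
t 17.75 pos [ 0.4732 -0.4066  0.1815] stand x,y -0.0019 -0.2373 travel cm [ 0.13 -1.57  9.1 ] rot [ 0.038 -0.003 -0.021] F [ 0.24  0.54 -0.03] w -0.0001
(np.float64(2.763), array([-0.0159,  0.0063]), np.float64(86.0))
top0 3.5913083749507373 knob stand y -0.18529362627003637
t18 2.574775590748791 knob stand y -0.18529362627003637
t23 2.5772166800187617 knob stand y -0.12369378210616136
```

View pics/t23.png

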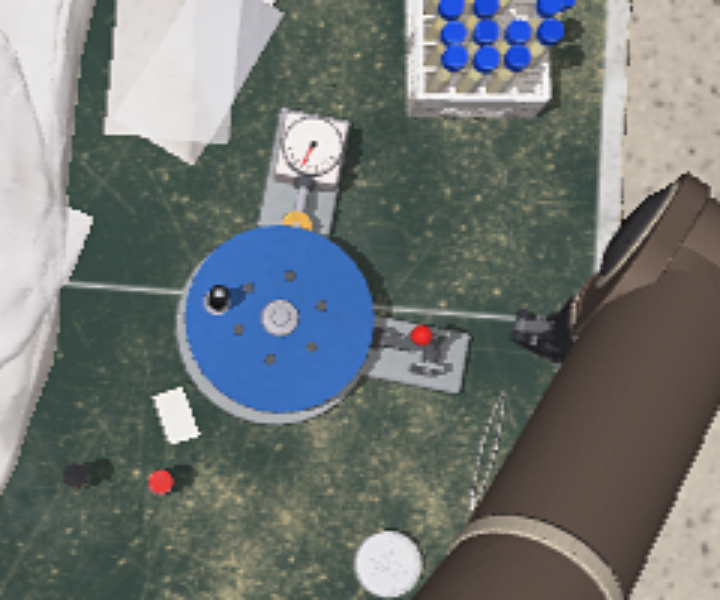

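The needle holds at 2.577 (2.575 before braking), and the knob moved from stand y = -187 mm to about -123 mm, which is roughly 0.97 rad. The robot is clear and the bystanders are in place, so I'm handing in.

```bash
python3 -c "
from plant import env
print(env.sign_off()); print(env.sense()['clock'])"
```

```text
the job is handed in; nothing more can be done
None
the job is handed in; nothing more can be done
```

The high spot of the ring is stopped at the gauge's roller, the handle is released, and the brake lever is fully over. I handed the job in at about 18 s on the clock; no verdict is reported.

**How it went:** I gripped the crank at 25 N and turned the rotor slowly. The handle force rose from about 9.5 N to 15.7 N at the hump. I went over the top and back, found equal needle readings on each side, and stopped half-way between them. I let go, then pushed the lever over with closed fingers until it stopped moving at 32 N.

**Last checks:**
- **High spot:** the needle had turned 1.02 rad from its start reading (1 rad is full travel). It read the same after braking: 2.577 against 2.575 before.
- **Brake lever:** the knob stands about 123 mm from the spindle, which is a lever angle of about 0.97 of 1.0 rad.
- **Clear of everything:** the arm stood well back with no contact force, and the vials, dish and forceps looked unmoved in the top view. The timer and dropper were outside that last picture, but the arm stayed well away from them.

**Disagreement:** the blurrier side camera gave only about 0.91 rad of needle travel at the same position. I relied on the clear view from above.

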